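# Roll a filter cartridge label up and hold the scanner on it

## Robot

A 6-joint arm with a two-finger parallel gripper is mounted at the origin on the work surface. World frame = base frame: x ahead of the robot, y to its left, z up, the work surface at z = 0. Lengths are in m, angles in rad, forces in N, time in s.
With the tool pointing down it reaches from about 0.375 to 0.9 m from the base axis. Payload 3.1 kg.
Tool frame: the origin (TCP) lies midway between the tips of the shut fingers; the grasp point (between the pads) lies 19 mm behind it; x points along the fingers, z is the direction in which the jaws open and shut, and the axes are right-handed (so a half turn about x gives the same grasp; the last joint's range is limited). The gripper opens to 85 mm and grips with 20 to 120 N. Pads are 22 mm wide; open, the fingers measure 114 mm over their backs; the gripper's body (76 mm by 85 mm) begins 54 mm behind the grasp point. The pads swing forward as they close: fully open they stand 13 mm farther back than shut.
Start: joints at [-1.359, 0.527, 1.433, -0, 1.181, -0.178], TCP at [0.238, -0.578, 0.231] pointing down, gripper open.
Joint ranges: [-3.08, 3.08], [-0.75, 2.2], [0.22, 2.44], [-1.43, 4.57], [0, 2.65], [-2.85, 2.85]. Speed limits (rad/s): [2.79, 2.79, 3.14, 3.14, 3.14, 3.14].

## Interface

Orientations are given as a unit quaternion [x, y, z, w].
In Python, from station import status, snapshot, camera_params, ticket gives the robot as it stands.
- The arm moves only by the tool arm_command, never from a script. Its argument "series" is a list that holds one entry, the list of rows, each a list of 4 numbers: the shift along the tool's x, y, z in mm, then the turn about the tool's x in rad. A call has 1 to 10 rows; each row shifts and turns the commanded pose from where the row before left it, along the tool's axes as they then stand; what a row does not reach is not made up. A row lasts 1/10 s, in which the tool goes at most 50 mm and 8.59 degrees, less where a joint would pass 70% of its speed; a pose out of reach is approached as far as the arm can. A call is refused whole if a number of a shift passes 50 or a number of a turn 0.15, either way. A call with a gripper value outside its range is refused whole. "jaw" is the opening in per cent of the stroke, from 0 (shut) to 100 (fully open), set as the call begins (left out, the last holds). The fingers move at their own pace and stop on an object; "force" is the grip in N (left out, the last holds). Time passes only in rows, so rows that do not move let the fingers close. It gives the time, the measured TCP pose, the force and the opening at its end, in the units of the state.
- status.sense(): the state, without advancing time (a new reading comes with each control period).
- snapshot(name): name is "scene" or "top"; returns the picture (384x512x3 uint8, red, green, blue); there is no depth.
- camera_params(name): a dict with "fovy" (degrees; the focal length in pixels is half the picture's height over the tangent of half this angle, whatever the lens; pixels are square), "cx", "cy" (the principal point, pixels), "k1" (the pictures are not rectified: a ray, as slopes to the right and down, at radius r is drawn at 1 + k1 r^2 times it, then the intrinsics apply), "extrinsics" (4x4, takes a point from camera to world coordinates). Camera axes: x right, y down, z forward; pixel columns grow to the right and rows downward; lengths in m; the calibration is good to about 2 mm. A picture is of the moment at which its call begins. camera_params takes no time and is no camera call.
- ticket.sign_off(): hands the job in, once; it reports no verdict.
The state is a dict: "t": time; "q": joint angles; "qd": joint speeds; "tau": joint torques, N m; "tcp_pos": TCP position; "tool_rot": TCP orientation; "force": force on the tool from outside, world axes, zero at the start; "ft_torque": the same for the moment, N m; "finger_gap": opening from 0.0 (shut) to 1.0 (fully open).
Only numpy, scipy, OpenCV 4.12 (cv2) and the standard library are available. Lean on these libraries where they do the work, as an engineer would, in place of code of your own. Each camera call takes 0.05 s, during which the arm holds its last target. There are 200 camera calls.

## Task

Book in the new water filter cartridge: roll it over on the bench, without lifting it, until the bar code label on its side lies on top, and leave it resting so. Then draw the cordless scanner up out of its charging cradle, turn it so that its window looks steeply down, and hold it in the air aimed at the middle of the label from about 12 cm. Finish while still holding the scanner there, touching nothing else with it, and leave the jug, the bucket and the loose cap where they stand.

Things in the scene. Friction and masses are not known exactly. Their poses are not given: they have to be found in the camera images.
- cartridge: water filter cartridge: off-white cylinder, diameter 64, length 254 mm, blue end caps, 0.2 to 0.4 kg, lying across the view. Origin at its centre, 32 mm above the bench; y along its axis, z out through the label's middle. Starts with the label on the far side (92 deg from up): rolling it some 50 mm towards the robot brings the label up. Rolls freely, soon stops; friction about 0.6
- label (a point): middle of the yellow label (70 mm along the cylinder, 45 mm around it, black bars on a white field), on the cylinder's surface half way along it. z points straight out of the label, y along the cylinder; label on top means z upward
- scanner: cordless hand scanner, 0.16-0.26 kg, standing in its cradle. Origin: centre of its grip's underside, z up along the grip; it looks towards -x and 25 deg down. Black grip 35 x 33 mm, lower 50 mm in the socket; on top a grey head case 80 mm long, 48 mm wide (y, flat sides), 44 mm high, drooping 25 deg forward, with a black nose 54 mm wide. 175 mm tall; balance point 95 mm up
- head (a point): centre of the scanner's grey head case, 138 mm above and 10 mm in front (-x) of the scanner's origin; axes as the scanner's. The case can be gripped here across its 48 mm width (y) from above
- window (a point): centre of the dark red window on the nose of the scanner, 115 mm above and 60 mm in front (-x) of the scanner's origin. z points out along the line of sight, y is the scanner's own y
- cradle: charging cradle, fixed: black foot 120 x 96 x 16 mm, grey upright rectangular socket, outside 52 x 50 mm, mouth 72 mm and floor 22 mm above the bench, about 2.5 mm play each side of the scanner's grip. Origin at bench height under the socket's centre; axes as those of the scanner standing in it. Not latched: the scanner comes out straight up
- jug: full five litre clear bottle with green and white band and blue cap, diameter 160 mm, height 325 mm, 4 kg, origin at the centre of its underside; stands aside, not to be moved
- bucket: small open white bucket, diameter 138 mm, height 128 mm, origin at the centre of its underside; stands aside, not to be moved
- cap: loose blue bottle cap, diameter 52 mm, height 20 mm, origin at the centre of its underside; lies beyond the cartridge, not to be moved
Not all that is in view belongs to the job. What is shaped like the cradle but blue or green is not meant.

How it is judged:
By the outcome, as a careful person would: the job done as asked, in the order asked, and still so for the second after the job is handed in, while the arm keeps its last pose, push and grip.
It also fails if it takes over 62 s, if anything falls off the work surface, if the arm or the gripper's body presses on something with over 40 N, if the wrist force passes 120 N, or if a joint passes its speed limit or range.

## Working session

There is one attempt and no reset: what is moved stays moved. The work goes in short steps, Python scripts to look and compute and a tool call to move; the robot and the scene stay as the last step left them, time stands still between calls to the robot, and variables do not carry over. Pictures are saved under pics/ and viewed, about 8 in all and at most 12, crops included, and the job is handed in when it is done.

Besides the shell and the picture viewer there is one more tool, called by a JSON object that holds its "fn" and its "kwargs", one argument or row to a line. arm_command: Moves the arm, as the interface text tells. Its arguments: {"type":"object","properties":{"series":{"type":"array"},"jaw":{"type":"number"},"force":{"type":"number"}},"required":["series"]}

```bash
mkdir -p pics; ls
python3 - <<'E'
from station import status,snapshot,camera_params
import cv2
s=status.sense();print(s)
for n in("scene","top"):
    im=snapshot(n);cv2.imwrite(f"pics/{n}0.png",im[:,:,::-1]);p=camera_params(n);print(n,p)
a=cv2.imread("pics/scene0.png");cv2.imwrite("pics/scene0b.png",cv2.resize(a,(800,600)))
a=cv2.imread("pics/top0.png");cv2.imwrite("pics/top0b.png",cv2.resize(a,(800,600)))
E
```

```text
pics
{'t': 0.0, 'q': array([-1.35949344e+00,  5.28485477e-01,  1.43390452e+00, -9.78109722e-06,
        1.18141115e+00, -1.78493671e-01]), 'qd': array([ 0.00062078,  0.00180766,  0.00076111, -0.00073409, -0.00024736,
       -0.00113223]), 'tau': array([ 9.69145549e-04, -4.42347300e+01, -1.78023881e+01, -5.02295711e-05,
        8.34821753e-03, -2.20552792e-06]), 'tcp_pos': array([ 0.23737468, -0.57738754,  0.23032106]), 'tool_rot': array([ 0.39423968,  0.58793076, -0.39315829,  0.5868041 ]), 'force': array([ 0.79963211, -0.22816226,  0.23136843]), 'ft_torque': array([-0.0637783 ,  0.02015029, -0.0167745 ]), 'finger_gap': 1.0028088869080218}
scene {'fovy': 56.386406980703, 'cx': 248.0484024640801, 'cy': 196.30655281794333, 'k1': -0.017037040571402266, 'extrinsics': array([[ 0.74860637,  0.55625884, -0.36078333,  0.95399163],
       [ 0.66299074, -0.62341953,  0.41447723, -0.48487949],
       [ 0.00563725, -0.5494763 , -0.83549029,  0.99692586],
       [ 0.        ,  0.        ,  0.        ,  1.        ]])}
top {'fovy': 53.87150636371321, 'cx': 253.30494053957304, 'cy': 189.0820925418846, 'k1': -0.058655105170713366, 'extrinsics': array([[ 0.01299146, -0.98133259,  0.19187905,  0.27926564],
       [-0.99990349, -0.01180503,  0.00732519, -0.05904152],
       [-0.00492331, -0.19195569, -0.98139124,  1.60378933],
       [ 0.        ,  0.        ,  0.        ,  1.        ]])}
```

View pics/scene0b.png

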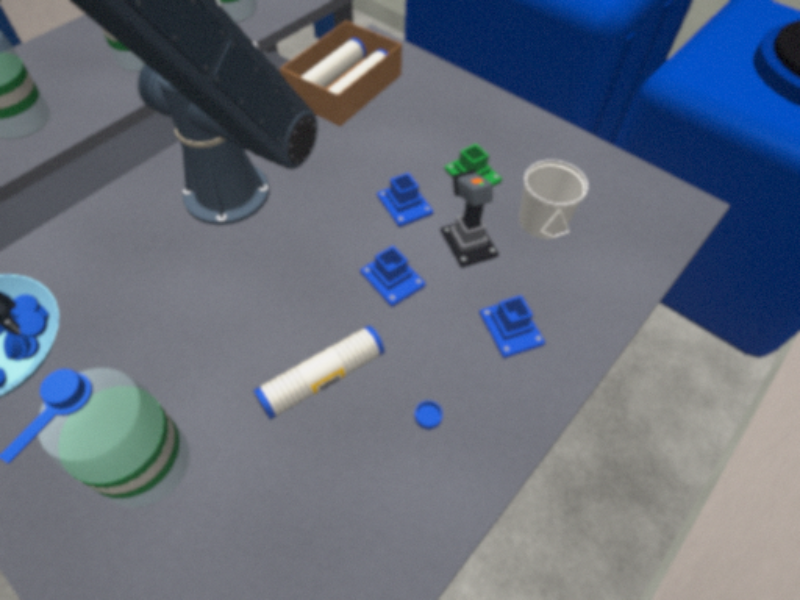

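View pics/top0b.png

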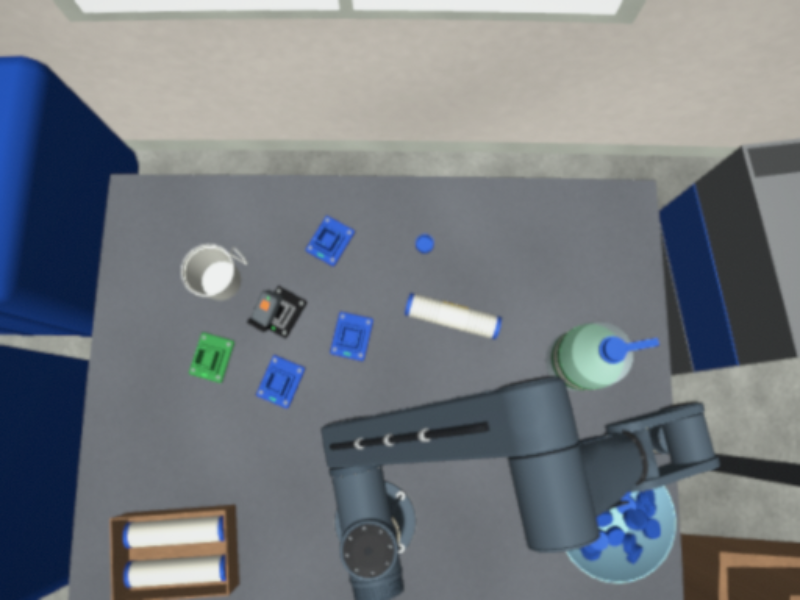

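The scene view (800x600 scale) shows the cartridge at (320,370) with its yellow label on the far side at (328,380), and the cap at (428,415). The black cradle with the scanner is at (470,240), and the blue (404,200), (392,275), (512,325) and green (473,165) cradles are decoys. In the top view the scanner is at (280,310), the cartridge at (453,316), the bucket at (210,272) and the jug at (593,355). The only black-footed cradle, which also holds the scanner, fits the description, so I'll confirm it in a crop.

```bash
cat > h.py <<'E'
import numpy as np,cv2
from station import camera_params
from scipy.spatial.transform import Rotation as R
C={}
for n in("scene","top"):
    p=camera_params(n);f=192/np.tan(np.radians(p["fovy"]/2))
    C[n]=(np.array([[f,0,p["cx"]],[0,f,p["cy"]],[0,0,1]]),np.array([p["k1"],0,0,0.]),np.array(p["extrinsics"]))
def ray(n,uv):
    K,d,E=C[n];q=cv2.undistortPoints(np.array(uv,float).reshape(-1,1,2),K,d)[:,0]
    return E[:3,3],np.c_[q,np.ones(len(q))]@E[:3,:3].T
def plane(n,uv,z):
    o,v=ray(n,uv);return o+v*((z-o[2])/v[:,2])[:,None]
def tri(a,b):
    o1,v1=ray("scene",a);o2,v2=ray("top",b);out=[]
    for x,y in zip(v1,v2):
        s=np.linalg.lstsq(np.c_[x,-y],o2-o1,rcond=None)[0];A=o1+s[0]*x;B=o2+s[1]*y
        out.append(np.r_[(A+B)/2,np.linalg.norm(A-B)])
    return np.array(out)
def proj(n,P):
    K,d,E=C[n];M=np.linalg.inv(E);return cv2.projectPoints(np.array(P,float).reshape(-1,3),cv2.Rodrigues(M[:3,:3])[0],M[:3,3],K,d)[0][:,0]
def comps(im,lo,hi,amin=8):
    h=cv2.cvtColor(im,cv2.COLOR_BGR2HSV);m=cv2.inRange(h,np.array(lo),np.array(hi));k,l,s,c=cv2.connectedComponentsWithStats(m)
    return m,l,[(i,*s[i],*c[i].round(1)) for i in range(1,k) if s[i][4]>=amin]
E
python3 - <<'E'
from h import *
a=cv2.imread("pics/scene0.png");b=cv2.imread("pics/top0.png")
c1=cv2.resize(a[100:180,275:340],(390,480),interpolation=cv2.INTER_CUBIC);c2=cv2.resize(b[165:230,145:210],(400,400),interpolation=cv2.INTER_CUBIC)
o=np.zeros((480,790,3),np.uint8);o[:,:390]=c1;o[:400,390:]=c2;cv2.imwrite("pics/crop1.png",o)
for n,im in(("scene",a),("top",b)):
    print(n)
    for nm,lo,hi in(("blue",(105,150,90),(125,255,255)),("yel",(15,120,100),(32,255,255)),("orange",(3,120,120),(14,255,255)),("white",(0,0,170),(180,60,255))):
        for c in comps(im,lo,hi)[2]: print(nm,*map(float,c[1:]))
E
```

```text
scene
blue 260.0 0.0 252.0 227.0 21824.0 429.8 77.2
blue 266.0 1.0 10.0 11.0 27.0 271.4 6.5
blue 288.0 0.0 6.0 4.0 8.0 290.5 1.2
blue 281.0 3.0 5.0 8.0 12.0 282.6 5.9
blue 275.0 6.0 5.0 4.0 10.0 277.5 7.2
blue 242.0 111.0 35.0 33.0 629.0 258.6 127.9
blue 231.0 158.0 41.0 37.0 782.0 250.9 176.3
blue 0.0 189.0 31.0 41.0 764.0 15.6 209.0
blue 308.0 190.0 40.0 38.0 915.0 327.4 208.4
blue 235.0 209.0 10.0 16.0 39.0 240.0 215.0
blue 0.0 236.0 3.0 11.0 27.0 0.9 241.0
blue 0.0 236.0 58.0 60.0 1012.0 33.9 258.8
blue 163.0 249.0 12.0 17.0 64.0 168.6 257.0
blue 266.0 257.0 17.0 17.0 222.0 273.9 265.0
yel 199.0 236.0 22.0 15.0 69.0 209.4 242.2
orange 181.0 44.0 10.0 6.0 18.0 186.2 46.4
orange 302.0 114.0 7.0 4.0 19.0 304.7 115.4
white 193.0 25.0 37.0 29.0 373.0 212.0 39.4
white 211.0 33.0 35.0 27.0 270.0 227.9 46.0
white 336.0 104.0 41.0 27.0 233.0 358.0 114.7
white 139.0 138.0 6.0 3.0 13.0 141.0 139.0
white 441.0 209.0 7.0 4.0 14.0 443.4 210.9
white 167.0 210.0 74.0 51.0 1219.0 203.4 234.6
white 418.0 214.0 94.0 170.0 7942.0 480.7 325.3
white 481.0 228.0 14.0 14.0 108.0 487.1 234.8
white 53.0 2
[... 1036 characters left out ...]

white 0.0 0.0 512.0 109.0 41605.0 279.1 47.7
white 47.0 0.0 172.0 10.0 1406.0 131.6 3.7
white 278.0 96.0 3.0 4.0 9.0 279.1 97.3
white 277.0 96.0 15.0 16.0 99.0 284.2 106.5
white 116.0 156.0 34.0 34.0 631.0 135.9 171.8
white 262.0 190.0 56.0 26.0 739.0 289.6 202.3
white 366.0 213.0 39.0 35.0 744.0 381.5 231.6
white 45.0 219.0 5.0 8.0 18.0 47.1 222.9
white 468.0 236.0 10.0 11.0 78.0 473.3 239.8
white 269.0 277.0 3.0 5.0 9.0 269.8 279.2
white 254.0 315.0 5.0 5.0 16.0 256.3 316.6
white 393.0 327.0 7.0 11.0 27.0 395.4 332.1
white 432.0 331.0 1.0 8.0 8.0 432.0 334.5
white 82.0 333.0 58.0 18.0 767.0 110.4 341.6
white 256.0 348.0 3.0 6.0 13.0 257.0 350.7
white 82.0 359.0 60.0 17.0 771.0 111.1 367.0
```

View pics/crop1.png

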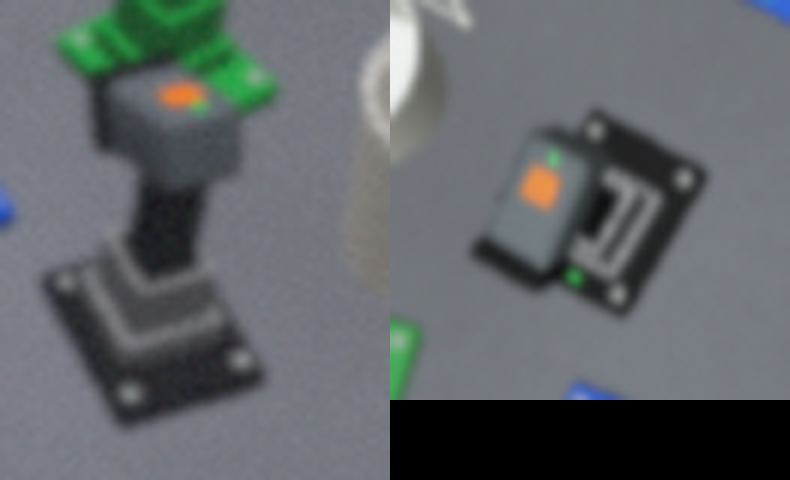

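Run:
```python
from h import *
np.set_printoptions(precision=4,suppress=True)
a=cv2.imread("pics/scene0.png");b=cv2.imread("pics/top0.png")
S=lambda x,y:((x+.5)/6-.5+275,(y+.5)/6-.5+100)
T=lambda x,y:((x-390+.5)/6.154-.5+145,(y+.5)/6.154-.5+165)
s=plane("scene",[S(42,275),S(125,425),S(265,375)],.016);t=plane("top",[T(597,108),T(707,175),T(627,318)],.016)
for p in(s,t):print(p,np.linalg.norm(p[0]-p[1]),np.linalg.norm(p[2]-p[1]),"centre",(p[0]+p[2])/2)
d=s[1]-s[2];print("scene edge2 dir",np.degrees(np.arctan2(*(s[1]-s[2])[1::-1])),np.degrees(np.arctan2(*(s[0]-s[1])[1::-1])));print("top",np.degrees(np.arctan2(*(t[1]-t[2])[1::-1])),np.degrees(np.arctan2(*(t[0]-t[1])[1::-1])))
print("screws",plane("scene",[S(67,283),S(240,360),S(130,393)],.016),plane("top",[T(595,131),T(685,178),T(618,294)],.016))
print("orange",tri([(304.7,115.4)],[(169.1,194.8)]))
# cartridge silhouettes
for n,im,box in(("scene",a,(160,205,250,268)),("top",b,(255,184,325,220))):
    x0,y0,x1,y1=box;h=cv2.cvtColor(im,cv2.COLOR_BGR2HSV)[y0:y1,x0:x1]
    m=((h[...,2]>150)|(h[...,1]>110)).astype(np.uint8)
    k,l,st,c=cv2.connectedComponentsWithStats(m);i=1+np.argmax(st[1:,4]);pts=np.argwhere(l==i)[:,::-1]+np.array([x0,y0])
    r=cv2.minAreaRect(pts.astype(np.float32));bx=cv2.boxPoints(r);e=sorted([(bx[i]+bx[(i+1)%4])/2 for i in range(4)],key=lambda q:-np.linalg.norm(q-r[0]))[:2]
    P=plane(n,e,.032);print(n,r,P,"c",P.mean(0),"len",np.linalg.norm(P[0]-P[1]),"ang",np.degrees(np.arctan2(*(P[0]-P[1])[1::-1])),plane(n,[r[0]],.032))
print("caps tri",tri([(240,215),(168.6,257)],[(261.3,193.7),(318.1,209.8)]))
print("lab",plane("scene",[(209.4,242.2)],.03))
print("cap",plane("scene",[(273.9,265)],.02),plane("top",[(271.3,155.7)],.02))
```

```text
[[0.4748 0.2477 0.016 ]
 [0.5814 0.1904 0.016 ]
 [0.6201 0.2743 0.016 ]] 0.12102497587823641 0.0924112557900059 centre [0.5475 0.261  0.016 ]
[[0.6163 0.2769 0.016 ]
 [0.5696 0.1976 0.016 ]
 [0.4689 0.2487 0.016 ]] 0.09212556447856586 0.11296466490532639 centre [0.5426 0.2628 0.016 ]
scene edge2 dir -114.78262317405812 151.75080740923352
top -26.91024514317108 59.497704520915995
screws [[0.49   0.2527 0.016 ]
 [0.6026 0.2737 0.016 ]
 [0.5694 0.2109 0.016 ]] [[0.5999 0.2775 0.016 ]
 [0.5673 0.2128 0.016 ]
 [0.4854 0.2557 0.016 ]]
orange [[0.5311 0.2746 0.1804 0.0006]]
scene ((204.63272094726562, 235.99114990234375), (21.507951736450195, 88.02493286132812), 59.620880126953125) [[ 0.5678 -0.0663  0.032 ]
 [ 0.5038 -0.3237  0.032 ]] c [ 0.5358 -0.195   0.032 ] len 0.26524409494804074 ang 76.0349880116757 [[ 0.5346 -0.1999  0.032 ]]
top ((289.6131896972656, 202.10377502441406), (62.499053955078125, 14.97230052947998), 15.945394515991211) [[ 0.5678 -0.074   0.032 ]
 [ 0.4975 -0.3269  0.032 ]] c [ 0.5327 -0.2005  0.032 ] len 0.2624792932469904 ang 74.48018759660754 [[ 0.5326 -0.2009  0.032 ]]
caps tri [[ 0.5668 -0.0798  0.0395  0.0036]
 [ 0.5027 -0.3189  0.0294  0.0045]]
lab [[ 0.559  -0.2044  0.03  ]]
cap [[ 0.7463 -0.1289  0.02  ]] [[ 0.7377 -0.1235  0.02  ]]
```

Run:
```python
from h import *
from station import status
np.set_printoptions(precision=3,suppress=True)
s=status.sense();M=R.from_quat(s["tool_rot"]).as_matrix();print(M,"yaw z",np.degrees(np.arctan2(M[1,2],M[0,2])))
print("decoys",plane("top",[(211,153.7),(224.7,214.7),(179.4,243.6),(135,228)],.03))
print("bucket",plane("top",[(135,173)],.128),"jug",plane("top",[(393,224)],.3))
y=np.radians(-27.5);o=np.array([.5445,.2645,0]);X=np.array([np.cos(y),np.sin(y),0]);Y=np.array([-X[1],X[0],0])
print("origin->px scene,top for orange guess, mouth centre");
print(proj("scene",[o+X*-10+[0,0,.16]]) if 0 else "",proj("scene",[o+X*a+Y*b+[0,0,.072] for a in(-.026,.026) for b in(-.025,.025)]),proj("top",[o+X*a+Y*b+[0,0,.072] for a in(.026,) for b in(-.025,.025)]))
```

```text
[[-0.     0.925  0.38 ]
 [ 0.002  0.38  -0.925]
 [-1.     0.    -0.002]] yaw z -67.66692656153238
decoys [[0.741 0.138 0.03 ]
 [0.476 0.071 0.03 ]
 [0.353 0.256 0.03 ]
 [0.415 0.447 0.03 ]]
bucket [[0.628 0.431 0.128]] jug [[ 0.416 -0.537  0.3  ]]
origin->px scene,top for orange guess, mouth centre
 [[292.067 138.649]
 [305.075 134.886]
 [298.528 149.372]
 [311.764 145.436]] [[185.982 193.688]
 [175.607 188.082]]
```

Run:
```python
from h import *
from station import snapshot
def avg(n,k=6): return np.mean([snapshot(n).astype(float) for _ in range(k)],0)[:,:,::-1].clip(0,255).astype(np.uint8)
a=avg("scene");b=avg("top");cv2.imwrite("pics/scene1.png",a);cv2.imwrite("pics/top1.png",b)
g=lambda im:np.clip(im.astype(float)*1.7,0,255).astype(np.uint8)
o=np.hstack([cv2.resize(g(a[108:176,278:323]),(396,598),interpolation=cv2.INTER_CUBIC),np.zeros((598,400,3),np.uint8)])
o[:528,396:]=cv2.resize(g(b[175:219,157:190]),(400,528),interpolation=cv2.INTER_CUBIC)[:, :400]
cv2.imwrite("pics/crop2.png",o)
```

```text
(no output)
```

View pics/crop2.png

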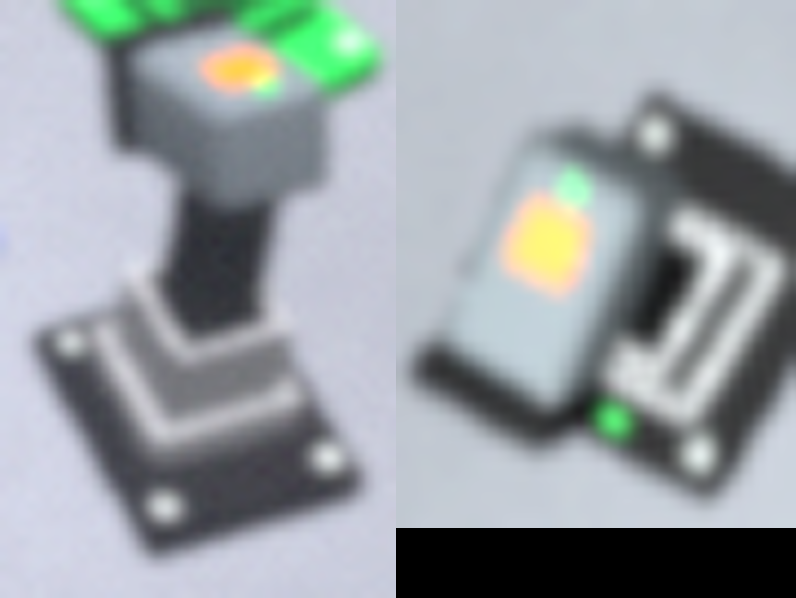

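Run:
```python
from h import *
np.set_printoptions(precision=4,suppress=True)
S=lambda x,y:((x+.5)/8.8-.5+278,(y+.5)/8.8-.5+108)
T=lambda x,y:((x-396+.5)/12.12-.5+157,(y+.5)/12-.5+175)
y=np.radians(-27.5);X=np.array([np.cos(y),np.sin(y)]);Y=np.array([-X[1],X[0]]);o=np.array([.5445,.2645])
def rep(nm,P):print(nm,P[:,:2].tolist() if 0 else "",np.c_[(P[:,:2]-o)@X,(P[:,:2]-o)@Y]*1000)
rep("mouth scene L(-x-y) F(+x-y) R(+x+y)",plane("scene",[S(128,265),S(185,358),S(287,318)],.072))
rep("mouth top (+x-y),(-x-y)",plane("top",[T(725,235),T(652,378)],.072))
rep("flange scene",plane("scene",[S(95,328),S(165,442),S(298,388)],.022))
rep("flange top",plane("top",[T(785,262),T(690,418)],.022))
rep("screws scene",plane("scene",[S(70,343),S(165,507),S(327,458)],.016))
rep("screws top",plane("top",[T(656,135),T(698,455)],.016))
rep("head top mid rear/front",plane("top",[T(587,162),T(502,378)],.165))
h=cv2.cvtColor(cv2.imread("pics/top1.png"),cv2.COLOR_BGR2HSV)
print("orange tri",end="");rep("",tri([S(240,68)],[T(550,243)])[:,:3]);print(tri([S(240,68)],[T(550,243)]))
rep("LEDhead",tri([S(265,88)],[T(573,188)])[:,:3])
```

```text
mouth scene L(-x-y) F(+x-y) R(+x+y)  [[-30.0958 -22.9681]
 [ 21.492  -22.6643]
 [ 16.9725  23.4279]]
mouth top (+x-y),(-x-y)  [[ 19.9092 -17.527 ]
 [-34.8695 -20.685 ]]
flange scene  [[-43.3254 -25.7671]
 [ 21.3884 -24.6315]
 [ 14.8712  37.7792]]
flange top  [[ 24.959  -28.3216]
 [-39.1942 -26.9753]]
screws scene  [[-44.1536 -36.0051]
 [ 47.2231 -36.0239]
 [ 47.5646  35.3986]]
screws top  [[ 43.6324  36.8862]
 [-49.0895 -34.6665]]
head top mid rear/front  [[ 13.2225  10.1337]
 [-60.7494  -1.9199]]
orange tri  [[-16.1963   2.472 ]]
[[0.5313 0.2742 0.1812 0.0003]]
LEDhead  [[2.1823 2.8339]]
```

The crop shows the black-footed cradle with its grey socket (mouth corners at scene px ~(292,138), (299,148) and (310,144)) and the scanner in it with its nose towards the robot and left. The head centre comes out at about (0.532,0.274,0.160) with yaw -27.5°. The sizes match: the top of the head is at 0.18 m and the mouth is 52 mm long. Next I move to the cartridge at (0.533,-0.199), keeping clear of the jug.

{"fn": "arm_command", "kwargs": {
  "series": [
    [[0,17,-36,0],[0,17,-36,0],[0,17,-36,0],[0,17,-36,0],[0,17,-36,0],[0,47,-9,0],[0,47,-9,0],[0,47,-9,0],[0,47,-9,0],[0,47,-9,0]]
  ],
  "jaw": 100,
  "force": 20
}}

```text
t: 1.7
tcp_pos: [0.4496, -0.2472, 0.2317]
tool_rot: [0.394, 0.587, -0.394, 0.588]
force: [0.1, 0.3, -0.6]
finger_gap: 1.002
```

{"fn": "arm_command", "kwargs": {
  "series": [
    [[0,47,-9,0],[0,40,-7,0],[0,0,0,-0.14],[0,0,0,-0.14],[0,0,0,-0.14],[0,0,0,-0.14],[0,0,0,-0.14],[0,0,0,-0.14],[0,0,0,-0.08],[0,0,0,0]]
  ]
}}

```text
t: 2.7
tcp_pos: [0.5225, -0.2005, 0.2314]
tool_rot: [0.092, 0.701, -0.092, 0.701]
force: [-0.0, -0.1, -0.3]
finger_gap: 1.004
```

```bash
cat >> h.py <<'E'
def go(tx,ty,tz,yawdeg=None):
    from station import status
    s=status.sense();M=R.from_quat(s["tool_rot"]).as_matrix();d=np.array([tx,ty,tz])-s["tcp_pos"]
    y=np.degrees(np.arctan2(M[1,2],M[0,2]));print("t",round(s["t"],2),"tcp",s["tcp_pos"].round(4),"yaw z",round(y,2),"x",M[:,0].round(3),"shift mm tool",(d@M*1000).round(1),"F",s["force"].round(1),"gap",round(s["finger_gap"],3),"q",s["q"].round(2))
    if yawdeg is not None: print("turn now",round(-np.radians(yawdeg-y),3))
E
python3 -c "
from h import *
go(.533,-.199,.23,-15)"
```

```text
t 2.7 tcp [ 0.5225 -0.2005  0.2314] yaw z -14.96 x [ 0. -0. -1.] shift mm tool [1.4 4.2 9.8] F [-0.  -0.1 -0.3] gap 1.004 q [-0.57  0.44  1.6   0.    1.1  -0.3 ]
turn now 0.001
```

{"fn": "arm_command", "kwargs": {
  "series": [
    [[0,4,10,0],[40,0,0,0],[40,0,0,0],[40,0,0,0],[35,0,0,0],[25,0,0,0],[20,0,0,0],[20,0,0,0],[0,0,0,0]]
  ]
}}

```text
t: 3.6
tcp_pos: [0.5323, -0.1984, 0.0087]
tool_rot: [0.093, 0.703, -0.092, 0.7]
force: [0.6, 0.2, 0.2]
finger_gap: 1.001
```

Run:
```python
from h import *
from station import snapshot
go(.533,-.199,.01,-15)
for n in("scene","top"):cv2.imwrite(f"pics/{n}2.png",snapshot(n)[:,:,::-1])
a=cv2.imread("pics/scene2.png")[190:290,150:280];b=cv2.imread("pics/top2.png")[160:240,240:340]
o=np.hstack([cv2.resize(a,(400,308)),cv2.resize(b,(385,308))]);cv2.imwrite("pics/v3.png",o)
```

```text
t 3.6 tcp [ 0.5323 -0.1984  0.0087] yaw z -15.02 x [-0.004  0.002 -1.   ] shift mm tool [-1.3 -0.4  0.8] F [0.6 0.2 0.2] gap 1.001 q [-0.55  0.79  1.72  0.    0.64 -0.29]
turn now -0.0
```

View pics/v3.png

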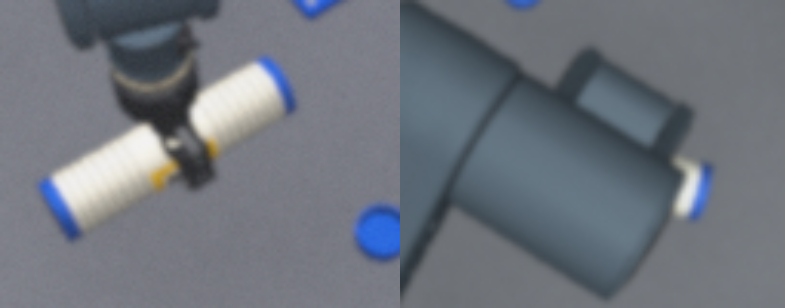

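Fingers straddle the cartridge at its middle, over the label on the far side at (187,165) in the crop. Now I roll it gently towards the robot.

{"fn": "arm_command", "kwargs": {
  "series": [
    [[0,0,-6,0],[0,0,-6,0],[0,0,-6,0],[0,0,-6,0],[0,0,-6,0],[0,0,-6,0],[0,0,-6,0],[0,0,-5,0],[0,0,-4,0],[0,0,-3,0]]
  ]
}}

```text
t: 4.7
tcp_pos: [0.4805, -0.1851, 0.0113]
tool_rot: [0.092, 0.701, -0.092, 0.701]
force: [-0.3, -0.4, -0.5]
finger_gap: 1.002
```

{"fn": "arm_command", "kwargs": {
  "series": [
    [[0,0,-2,0],[0,0,-2,0],[0,0,-1,0],[0,0,0,0],[0,0,0,0]]
  ]
}}

```text
t: 5.2
tcp_pos: [0.4762, -0.1841, 0.0113]
tool_rot: [0.092, 0.701, -0.092, 0.701]
force: [0.5, -0.1, -0.6]
finger_gap: 1.003
```

Run:
```python
from h import *
from station import snapshot
go(.484,-.186,.01,-15)
cv2.imwrite("pics/scene3.png",snapshot("scene")[:,:,::-1])
a=cv2.imread("pics/scene3.png")[190:290,140:270];cv2.imwrite("pics/v4.png",cv2.resize(a,(780,600),interpolation=cv2.INTER_CUBIC))
for nm,lo,hi in(("blue",(105,150,90),(125,255,255)),("yel",(15,110,90),(32,255,255))):
    for c in comps(cv2.imread("pics/scene3.png"),lo,hi)[2]:
        if c[2]>190 and 140<c[1]<270: print(nm,*map(float,c[1:]))
```

```text
t 5.2 tcp [ 0.4762 -0.1841  0.0113] yaw z -14.95 x [ 0. -0. -1.] shift mm tool [1.3 0.1 8. ] F [ 0.5 -0.1 -0.6] gap 1.003 q [-0.59  0.75  1.87 -0.    0.52 -0.33]
turn now 0.001
blue 226.0 197.0 9.0 15.0 34.0 230.7 202.7
blue 155.0 235.0 11.0 17.0 61.0 160.0 242.5
blue 266.0 257.0 17.0 17.0 225.0 273.8 264.9
yel 200.0 210.0 8.0 10.0 39.0 203.4 214.8
yel 182.0 217.0 13.0 12.0 52.0 187.7 223.5
```

View pics/v4.png

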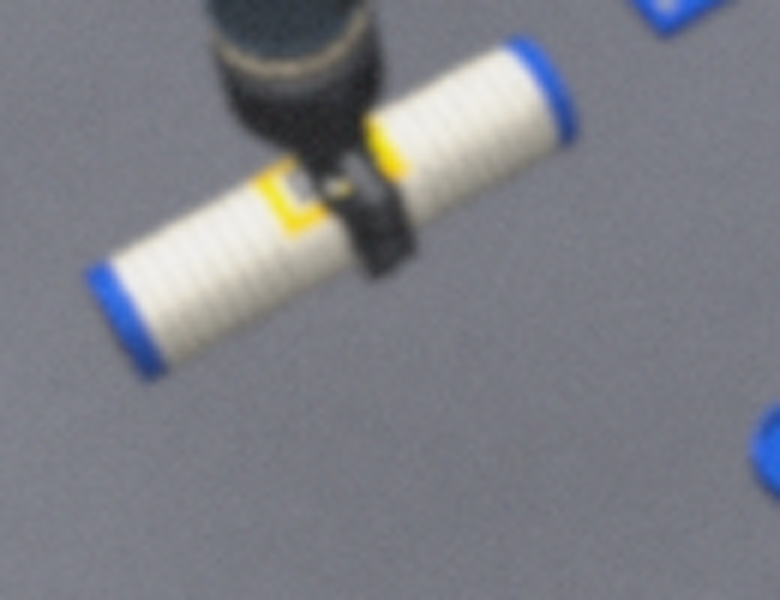

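```bash
cat >> h.py <<'E'
def cyl(n,uv,c,ang,r=.032):
    "angle from up (deg, + toward robot-far side +perp) and axial of ray hit on cylinder"
    o,v=ray(n,uv);a=np.array([np.cos(ang),np.sin(ang),0]);p=np.array([a[1],-a[0],0]);out=[]
    for w in v:
        f=np.array([(o-c)@p,(o-c)[2]]);g=np.array([w@p,w[2]]);A=g@g;B=f@g;D=B*B-A*(f@f-r*r)
        if D<0: out.append((np.nan,np.nan));continue
        s=(-B-D**.5)/A;h=o+s*w-c;out.append((np.degrees(np.arctan2(h@p,h[2])),h@a*1000))
    return np.array(out).round(1)
E
python3 - <<'E'
from h import *
A=plane("scene",[(240,215),(168.6,257)],.032);B=plane("scene",[(230.7,202.7),(160,242.5)],.032);print((B-A)*1000, B)
d=((B-A).mean(0))[:2];p=np.array([np.sin(np.radians(75)),-np.cos(np.radians(75))]);print("roll",d@p*1000,np.degrees(d@p/.032))
c=np.array([.533,-.199,.032]);c[:2]+=d;print("c",c)
S=lambda x,y:((x+.5)/6-.5+140,(y+.5)/6-.5+190)
a=np.radians(np.degrees(np.arctan2(*(B-A)[0][1::-1]))) if 0 else np.radians(75)
for k in(-.004,0,.004):
    cc=c.copy();cc[:2]+=k*p;print(k,cyl("scene",[S(295,233),S(405,175),S(255,180),S(370,120)],cc,a).tolist())
# initial label check
print(cyl("scene",[(209.4,242.2)],np.array([.533,-.199,.032]),a))
E
```

```text
[[-5.25986103e+01  1.38606995e+01  0.00000000e+00]
 [-5.40429968e+01  1.40070385e+01  1.11022302e-13]] [[ 0.51223574 -0.06124337  0.032     ]
 [ 0.45101718 -0.30336121  0.032     ]]
roll -55.11029192746293 -98.6745979742974
c [ 0.4796792  -0.18506613  0.032     ]
-0.004 [[47.8, -30.8], [49.8, 31.5], [-15.4, -34.6], [-13.4, 30.4]]
0 [[41.3, -31.2], [43.2, 30.9], [-25.2, -34.4], [-22.7, 30.8]]
0.004 [[34.9, -31.5], [36.8, 30.4], [-38.5, -33.8], [-34.8, 31.5]]
[[76.2 -0.1]]
```

{"fn": "arm_command", "kwargs": {
  "series": [
    [[0,0,3,0],[0,0,0,0],[-15,0,0,0],[-30,0,0,0],[-50,0,0,0],[-50,0,0,0],[-50,20,0,0],[0,50,0,0],[0,50,0,0],[0,50,0,0]]
  ]
}}

```text
t: 6.25
tcp_pos: [0.5229, -0.0205, 0.2036]
tool_rot: [0.092, 0.7, -0.093, 0.702]
force: [0.3, 0.2, -1.1]
finger_gap: 1.001
```

{"fn": "arm_command", "kwargs": {
  "series": [
    [[0,50,0,0],[0,50,0,0],[0,50,0,0],[0,0,0,0]]
  ]
}}

```text
t: 6.65
tcp_pos: [0.5621, 0.1288, 0.2029]
tool_rot: [0.09, 0.701, -0.089, 0.702]
force: [-0.0, -0.4, 0.0]
finger_gap: 1.0
```

Run:
```python
from h import *
from station import snapshot
go(.5319,.2738,.25,62.5)
def avg(n,k=5): return np.mean([snapshot(n).astype(float) for _ in range(k)],0)[:,:,::-1].clip(0,255).astype(np.uint8)
a=avg("scene");b=avg("top");cv2.imwrite("pics/scene4.png",a);cv2.imwrite("pics/top4.png",b)
o=np.zeros((560,800,3),np.uint8);o[:400,:400]=cv2.resize(a[190:250,150:240],(400,267),interpolation=cv2.INTER_CUBIC).shape and 0
o[:270,:400]=cv2.resize(a[190:250,150:240],(400,270),interpolation=cv2.INTER_CUBIC);o[:270,400:]=cv2.resize(b[190:244,250:330],(400,270),interpolation=cv2.INTER_CUBIC)
o[280:,:400]=0;cv2.imwrite("pics/v5.png",o[:280])
for n,im in(("scene",a),("top",b)):
    for nm,lo,hi in(("blue",(105,150,90),(125,255,255)),("yel",(15,100,90),(35,255,255))):
        m,l,cs=comps(im,lo,hi,6)
        for c in cs:
            if 185<c[2]<250 and 150<c[1]<330: print(n,nm,*map(float,c[1:]))
```

```text
t 6.65 tcp [0.5621 0.1288 0.2029] yaw z -14.55 x [ 0.002  0.002 -1.   ] shift mm tool [-46.9 132.8 -65.6] F [-0.  -0.4  0. ] gap 1.0 q [0.03 0.5  1.59 0.   1.06 0.28]
turn now -1.345
scene blue 308.0 190.0 40.0 38.0 917.0 327.5 208.4
scene blue 226.0 197.0 9.0 15.0 34.0 230.6 202.6
scene blue 155.0 235.0 11.0 17.0 61.0 160.0 242.5
scene yel 182.0 209.0 26.0 20.0 147.0 194.9 219.7
top blue 212.0 201.0 26.0 30.0 530.0 224.7 214.7
top blue 256.0 201.0 5.0 13.0 22.0 257.6 207.0
top blue 313.0 216.0 4.0 13.0 18.0 314.9 222.4
top yel 278.0 208.0 18.0 13.0 69.0 286.8 213.3
```

View pics/v5.png

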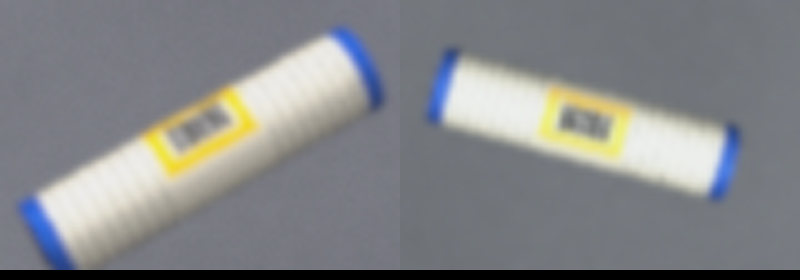

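Run:
```python
from h import *
np.set_printoptions(precision=2,suppress=True)
from scipy.ndimage import map_coordinates as mc
for n,e in(("scene",[(230.6,202.6),(160,242.5)]),("top",[(257.6,207.0),(314.9,222.4)])):
    im=cv2.imread(f"pics/{n}4.png").astype(float);e=np.array(e);c=e.mean(0);u=(e[0]-e[1]);L=np.linalg.norm(u);u/=L
    w=np.array([-u[1],u[0]]);
    if w[1]>0:w=-w          # w upward in picture
    off=np.arange(-14,14.01,.25)
    def prof(r0,r1):
        al=np.linspace(r0,r1,40)*L
        P=c[:,None,None]+u[:,None,None]*al[None,:,None]+w[:,None,None]*off[None,None,:]
        return np.array([mc(im[...,k],[P[1],P[0]],order=1).mean(0) for k in range(3)])
    body=np.r_[[prof(.25,.4)],[prof(-.4,-.25)]].mean(0);g=body[0]  # blue channel
    lab=prof(-.10,.10)
    yel=lab[2]-lab[0]-(body[2]-body[0]) # R-B
    print(n,"bg/body blue",g[::4].round(0));print("yel",yel[::2].round(0))
    bg=(np.median(g[:6])+np.median(g[-6:]))/2;h=(g>(bg+np.percentile(g,90))/2).nonzero()[0];y=(yel>yel.max()/2).nonzero()[0]
    lo,hi=off[h[0]],off[h[-1]];yl,yh=off[y[0]],off[y[-1]];cm=(lo+hi)/2;r=(hi-lo)/2
    o,v=ray(n,[c]);p=np.array([np.sin(np.radians(75)),-np.cos(np.radians(75)),0]);va=np.degrees(np.arctan2(-v[0]@p,-v[0][2]))
    s=np.degrees(np.arcsin(np.clip([(yl-cm)/r,(yh-cm)/r],-1,1)));print("sil",lo,hi,"yel edges",yl,yh,"angles rel view",s,"view from up",va)
```

```text
scene bg/body blue [129. 127. 121. 117. 121. 131. 141. 149. 157. 167. 178. 190. 202. 212.
 218. 222. 226. 229. 231. 231. 228. 221. 203. 174. 147. 134. 131. 131.
 131.]
yel [  0.   0.   1.   1.   1.   1.   1.   1.   1.   1.   2.   2.   2.   2.
   2.   2.   2.   2.   3.   5.  12.  22.  39.  63.  93. 123. 144. 148.
 134. 110.  83.  59.  39.  25.  18.  14.  13.  12.  12.  13.  17.  26.
  39.  56.  70.  75.  68.  53.  34.  19.   8.   3.   1.   1.   0.   0.
   0.]
sil -3.75 8.75 yel edges -2.25 8.5 angles rel view [-49.46  73.74] view from up 28.99502714389901
top bg/body blue [125. 125. 125. 125. 125. 125. 133. 157. 188. 212. 225. 231. 234. 235.
 235. 234. 231. 225. 213. 193. 168. 142. 126. 122. 123. 124. 124. 124.
 124.]
yel [ 0.  0.  0.  0.  0. -0. -0. -0. -0. -0. -0.  0.  0.  1.  2.  5. 11. 22.
 41. 63. 82. 90. 83. 68. 48. 29. 17. 11.  9.  9.  9. 10. 14. 23. 39. 61.
 79. 89. 87. 72. 51. 30. 15.  6.  2.  1.  0.  0.  0.  0.  0.  0.  0.  0.
  0.  0.  0.]
sil -6.25 5.5 yel edges -4.75 6.0 angles rel view [-48.13  90.  ] view from up -8.180709812297295
```

Top-view label bands at offsets -3.5 and +4.7 px and scene bands at -0.5 and +8.5 px both put the label's middle about 1° from straight up, so the cartridge is done. On to the scanner.

{"fn": "arm_command", "kwargs": {
  "series": [
    [[-46,0,0,0],[0,0,0,-0.149],[0,0,0,-0.149],[0,0,0,-0.149],[0,0,0,-0.149],[0,0,0,-0.149],[0,0,0,-0.149],[0,0,0,-0.149],[0,0,0,-0.149],[0,0,0,-0.149]]
  ]
}}

```text
t: 8.15
tcp_pos: [0.5612, 0.1224, 0.2488]
tool_rot: [-0.365, 0.606, 0.365, 0.606]
force: [0.1, 0.3, -0.3]
finger_gap: 1.003
```

Run:
```python
from h import *
np.set_printoptions(precision=4,suppress=True)
go(.5319,.2738,.25,62.5)
print("label bars",tri([(150+193/4.444,190+127/4.444-.0)],[(250+185/5,190+123/5)]),plane("top",[(287,214.6)],.064),plane("scene",[(193.4,218.6)],.062))
print("axis",plane("top",[(286.25,214.7),(257.6,207),(314.9,222.4)],.032))
```

```text
t 8.15 tcp [0.5612 0.1224 0.2488] yaw z 62.17 x [-0. -0. -1.] shift mm tool [ -1.2  96.6 120.3] F [ 0.1  0.3 -0.3] gap 1.003 q [ 0.02  0.44  1.54 -0.    1.16 -1.06]
turn now -0.006
label bars [[ 0.4768 -0.1877  0.0539  0.0005]] [[ 0.4754 -0.187   0.064 ]] [[ 0.481  -0.1901  0.062 ]]
axis [[ 0.479  -0.1866  0.032 ]
 [ 0.5101 -0.0663  0.032 ]
 [ 0.4481 -0.3061  0.032 ]]
```

{"fn": "arm_command", "kwargs": {
  "series": [
    [[0,24,30,0],[0,24,30,0],[0,24,30,0],[0,24,30,0],[0,0,0,0],[0,0,0,0],[40,0,0,0],[30,0,0,0],[0,0,0,0]]
  ]
}}

```text
t: 9.05
tcp_pos: [0.5304, 0.2713, 0.1747]
tool_rot: [-0.362, 0.61, 0.364, 0.603]
force: [-0.1, -0.7, -0.3]
finger_gap: 1.001
```

Run:
```python
from h import *
from station import snapshot
go(.5319,.2738,.139,62.5)
a=snapshot("scene")[:,:,::-1];cv2.imwrite("pics/scene6.png",a)
cv2.imwrite("pics/v6.png",cv2.resize(a[60:170,250:350],(500,550),interpolation=cv2.INTER_CUBIC))
```

```text
t 9.05 tcp [0.5304 0.2713 0.1747] yaw z 61.75 x [-0.009 -0.003 -1.   ] shift mm tool [35.7 -0.4  3.2] F [-0.1 -0.7 -0.3] gap 1.001 q [ 0.29  0.56  1.56 -0.    1.04 -0.79]
turn now -0.013
```

View pics/v6.png

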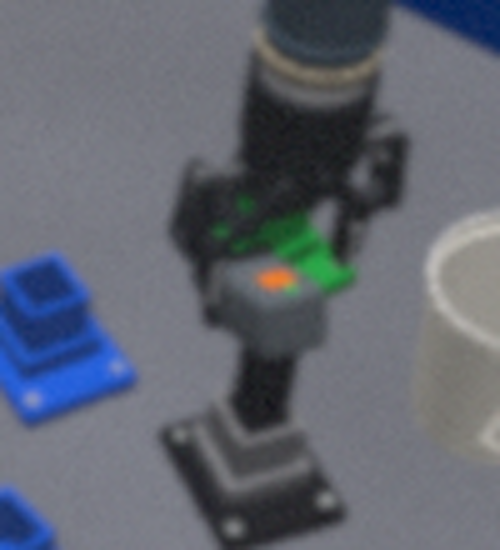

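Both fingers stand either side of the head (crop (205,290) and (345,220)), over the black cradle. Descend and grip.

{"fn": "arm_command", "kwargs": {
  "series": [
    [[18,0,2,-0.01],[18,0,0,0],[0,0,0,0]]
  ]
}}

```text
t: 9.4
tcp_pos: [0.5341, 0.2748, 0.1427]
tool_rot: [-0.366, 0.605, 0.366, 0.604]
force: [-0.3, 0.4, 0.4]
finger_gap: 1.002
```

{"fn": "arm_command", "kwargs": {
  "series": [
    [[0,0,0,0],[0,0,0,0],[0,0,0,0],[0,0,0,0],[0,0,0,0],[0,0,0,0],[0,0,0,0],[0,0,0,0]]
  ],
  "jaw": 0,
  "force": 30
}}

```text
t: 10.2
tcp_pos: [0.5349, 0.2757, 0.1445]
tool_rot: [-0.367, 0.604, 0.366, 0.605]
force: [-0.6, -2.4, 6.6]
finger_gap: 0.562
```

```bash
python3 -c "
from h import *
go(.5319,.2738,.139,62.5)"
```

```text
t 10.2 tcp [0.5349 0.2757 0.1445] yaw z 62.48 x [ 0.003 -0.    -1.   ] shift mm tool [ 5.5  1.8 -3. ] F [-0.6 -2.4  6.6] gap 0.562 q [ 0.29  0.6   1.57 -0.    0.96 -0.8 ]
turn now -0.0
```

{"fn": "arm_command", "kwargs": {
  "series": [
    [[-5,0,0,0],[-10,0,0,0],[-10,0,0,0],[-10,0,0,0],[-10,0,0,0],[-10,0,0,0],[-10,0,0,0],[-10,0,0,0],[0,0,0,0]]
  ]
}}

```text
t: 11.1
tcp_pos: [0.5351, 0.2762, 0.2197]
tool_rot: [-0.367, 0.603, 0.366, 0.606]
force: [-0.3, 0.8, -2.6]
finger_gap: 0.563
```

Run:
```python
from h import *
from station import snapshot
go(.5319,.2738,.22,62.5)
a=snapshot("scene")[:,:,::-1];b=snapshot("top")[:,:,::-1];cv2.imwrite("pics/scene7.png",a);cv2.imwrite("pics/top7.png",b)
cv2.imwrite("pics/v7.png",np.hstack([cv2.resize(a[60:170,250:350],(400,440),interpolation=cv2.INTER_CUBIC),cv2.resize(b[150:260,130:230],(400,440),interpolation=cv2.INTER_CUBIC)]))
```

```text
t 11.1 tcp [0.5351 0.2762 0.2197] yaw z 62.46 x [ 0.004  0.001 -1.   ] shift mm tool [-0.3  1.7 -3.7] F [-0.3  0.8 -2.6] gap 0.563 q [ 0.29  0.51  1.51  0.    1.12 -0.8 ]
turn now -0.001
```

View pics/v7.png

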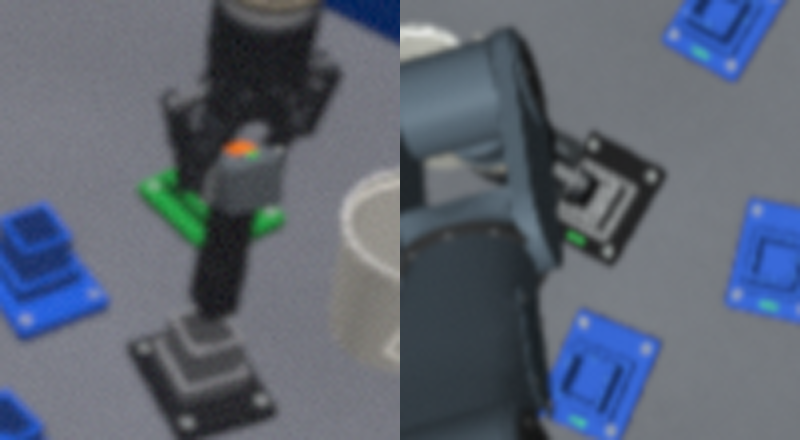

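The scanner is clear of the socket (grip bottom at crop (215,305), above the mouth at (205,330)). The arm can only turn about its vertical tool axis. So I pitch the scanner inside the pads by levering its grip over the socket's rear lip.

{"fn": "arm_command", "kwargs": {
  "series": [
    [[0,-15,0,0],[0,-20,0,0],[0,-20,0,0],[0,-15,0,0],[0,0,0,0],[12,0,0,0],[12,0,0,0],[12,0,0,0],[9,0,0,0],[0,0,0,0]]
  ]
}}

```text
t: 12.2
tcp_pos: [0.5943, 0.2435, 0.1704]
tool_rot: [-0.366, 0.606, 0.367, 0.603]
force: [0.4, -0.1, -2.2]
finger_gap: 0.561
```

{"fn": "arm_command", "kwargs": {
  "series": [
    [[0,10,0,0],[0,10,0,0],[0,8,0,0],[0,8,0,0],[0,8,0,0],[0,8,0,0],[0,0,0,0]]
  ]
}}

```text
t: 12.9
tcp_pos: [0.5491, 0.2681, 0.173]
tool_rot: [-0.367, 0.605, 0.367, 0.605]
force: [1.6, -1.1, -1.7]
finger_gap: 0.56
```

Run:
```python
from h import *
from station import snapshot
go(.5319,.2738,.22,62.5)
a=snapshot("scene")[:,:,::-1];cv2.imwrite("pics/scene8.png",a)
cv2.imwrite("pics/v8.png",cv2.resize(a[80:180,260:360],(500,500),interpolation=cv2.INTER_CUBIC))
```

```text
t 12.9 tcp [0.5491 0.2681 0.173 ] yaw z 62.49 x [-0.  0. -1.] shift mm tool [-46.9  17.9  -2.9] F [ 1.6 -1.1 -1.7] gap 0.56 q [ 0.27  0.58  1.52  0.    1.04 -0.82]
turn now -0.0
```

View pics/v8.png

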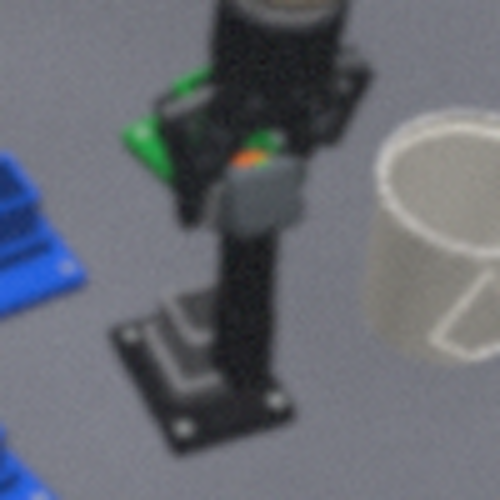

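Grip stands behind the socket (crop (245,360)), touching the rear lip with about 2 N. Continuing the lever stroke.

{"fn": "arm_command", "kwargs": {
  "series": [
    [[0,8,0,0],[0,8,0,0],[0,8,0,0],[0,8,0,0],[6,5,0,0],[6,5,0,0],[6,5,0,0],[6,5,0,0],[6,5,0,0],[0,0,0,0]]
  ]
}}

```text
t: 13.95
tcp_pos: [0.4985, 0.2945, 0.1418]
tool_rot: [-0.366, 0.605, 0.367, 0.604]
force: [4.4, -1.2, -0.0]
finger_gap: 0.557
```

Run:
```python
from h import *
from station import snapshot
go(.5319,.2738,.22,62.5)
a=snapshot("scene")[:,:,::-1];cv2.imwrite("pics/scene9.png",a)
cv2.imwrite("pics/v9.png",cv2.resize(a[80:180,260:360],(500,500),interpolation=cv2.INTER_CUBIC))
```

```text
t 13.95 tcp [0.4985 0.2945 0.1418] yaw z 62.48 x [-0.001  0.    -1.   ] shift mm tool [-78.3 -39.   -2.9] F [ 4.4 -1.2 -0. ] gap 0.557 q [ 0.34  0.58  1.63  0.    0.93 -0.75]
turn now -0.0
```

View pics/v9.png

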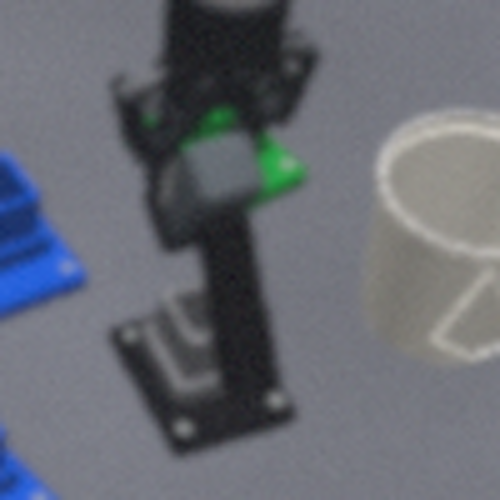

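{"fn": "arm_command", "kwargs": {
  "series": [
    [[6,5,0,0],[6,5,0,0],[6,5,0,0],[6,5,0,0],[5,5,0,0],[4,5,0,0],[0,0,0,0],[0,0,0,0]]
  ]
}}

```text
t: 14.8
tcp_pos: [0.4729, 0.3077, 0.11]
tool_rot: [-0.367, 0.605, 0.366, 0.605]
force: [2.8, -2.5, 5.6]
finger_gap: 0.552
```

{"fn": "arm_command", "kwargs": {
  "series": [
    [[0,0,0,0],[0,0,0,0],[0,0,0,0]]
  ],
  "force": 100
}}

```text
t: 15.1
tcp_pos: [0.4733, 0.3075, 0.1101]
tool_rot: [-0.367, 0.604, 0.366, 0.605]
force: [2.8, -1.9, 5.7]
finger_gap: 0.533
```

Run:
```python
from h import *
go(.5319,.2738,.22,62.5)
from station import status
o=np.array([.5408,.2692]);y=np.radians(-27.5);X=np.array([np.cos(y),np.sin(y)])
s=status.sense();D=.026-(s["tcp_pos"][:2]-o)@X
for dz in(.019,.023):
    h=s["tcp_pos"][2]+dz-.072;print(D,h,"theta",np.degrees(np.arctan2(D,h)+np.arcsin(.0095/np.hypot(D,h))))
```

```text
t 15.1 tcp [0.4733 0.3075 0.1101] yaw z 62.44 x [ 0.001 -0.    -1.   ] shift mm tool [-109.8  -67.7   -2.8] F [ 2.8 -1.9  5.7] gap 0.533 q [ 0.38  0.62  1.69 -0.    0.83 -0.71]
turn now -0.001
0.1035734317831015 0.05714496175353499 theta 65.71936347778636
0.1035734317831015 0.061144961753534996 theta 63.974613701060505
```

{"fn": "arm_command", "kwargs": {
  "series": [
    [[-5,0,0,0],[-10,0,0,0],[-15,0,0,0],[-20,0,0,0],[-20,0,0,0],[-20,0,0,0],[-20,0,0,0],[-20,0,0,0],[-10,0,0,0],[0,0,0,0]]
  ]
}}

```text
t: 16.1
tcp_pos: [0.4721, 0.3081, 0.2505]
tool_rot: [-0.366, 0.605, 0.367, 0.605]
force: [0.7, 1.3, -2.3]
finger_gap: 0.534
```

{"fn": "arm_command", "kwargs": {
  "series": [
    [[0,-5,-9,0],[0,-10,-20,0],[0,-14,-26,0],[0,-14,-26,0],[0,-14,-26,0],[0,-14,-26,0],[0,-14,-26,0],[0,-14,-26,0],[0,-14,-26,0],[0,-14,-26,0]]
  ]
}}

```text
t: 17.1
tcp_pos: [0.4739, 0.0374, 0.2482]
tool_rot: [-0.365, 0.606, 0.368, 0.603]
force: [0.5, 0.1, -2.2]
finger_gap: 0.537
```

{"fn": "arm_command", "kwargs": {
  "series": [
    [[0,-14,-26,0],[0,-14,-26,0],[0,-14,-26,0],[0,-14,-26,0],[0,-14,-26,0],[0,-14,-26,0],[0,-10,-20,0],[0,-5,-10,0],[0,0,0,0],[0,0,0,0]]
  ]
}}

```text
t: 18.1
tcp_pos: [0.4767, -0.1708, 0.249]
tool_rot: [-0.365, 0.605, 0.367, 0.604]
force: [1.1, 0.2, -2.0]
finger_gap: 0.534
```

```bash
cat > fin.py <<'E'
from h import *
from station import status,snapshot
import sys
th=float(sys.argv[1]);dz=float(sys.argv[2])
np.set_printoptions(precision=4,suppress=True)
s=status.sense();M=R.from_quat(s["tool_rot"]).as_matrix();Xs=-M[:,1]*[1,1,0];Ys=M[:,2];Z=np.array([0,0,1.])
t=np.radians(th);c,k=np.cos(t),np.sin(t);ax=c*Xs+k*Z;az=-k*Xs+c*Z
P=s["tcp_pos"]+[0,0,dz];piv=np.array([-.0083,0,.1225+dz])
w=lambda x,y,z:P+ax*(x-piv[0])+Ys*y+az*(z-piv[2])
los=-(np.cos(np.radians(25))*ax+np.sin(np.radians(25))*az)
win=w(-.06,0,.115);lab=np.array([.478,-.187,.064]);q=win+los*((lab[2]-win[2])/los[2])
print("win",win,"los",los,"dist",np.linalg.norm(q-win),"hit-label mm",(q-lab)*1000)
pts={"grip bottom c":w(0,0,0),"bot front":w(-.0175,0,0),"bot rear":w(.0175,0,0),"window":win,"head":w(-.01,0,.138)}
E
python3 - <<'E'
import sys;sys.argv=["",65,.021]
exec(open("fin.py").read())
go(.478-.0058*Xs[0],-.187-.0058*Xs[1],.221,62.5)
a=np.mean([snapshot("scene").astype(float) for _ in range(4)],0)[:,:,::-1];b=np.mean([snapshot("top").astype(float) for _ in range(4)],0)[:,:,::-1]
cv2.imwrite("pics/scene10.png",a);cv2.imwrite("pics/top10.png",b)
for n,v in pts.items():print(n,v,proj("scene",v),proj("top",v))
E
```

```text
win [ 0.4802 -0.1727  0.2111] los [-0. -0. -1.] dist 0.14706441899498912 hit-label mm [ 2.1921 14.3353  0.    ]
t 18.1 tcp [ 0.4767 -0.1708  0.249 ] yaw z 62.43 x [-0.002  0.002 -1.   ] shift mm tool [ 27.9  -3.  -13.7] F [ 1.1  0.2 -2. ] gap 0.534 q [-0.57  0.35  1.7   0.    1.1  -1.66]
turn now -0.001
grip bottom c [ 0.5951 -0.2326  0.2168] [[205.2584 225.2992]] [[302.3364 178.0222]]
bot front [ 0.5885 -0.2292  0.201 ] [[204.9842 225.9156]] [[300.9479 180.615 ]]
bot rear [ 0.6016 -0.2361  0.2327] [[205.5434 224.6587]] [[303.7525 175.377 ]]
window [ 0.4802 -0.1727  0.2111] [[191.1331 186.4354]] [[286.3977 208.3085]]
head [ 0.4804 -0.1728  0.2661] [[188.4182 174.1382]] [[287.682  206.0536]][ WARN:0@5.152] global loadsave.cpp:1063 imwrite_ Unsupported depth image for selected encoder is fallbacked to CV_8U.
```

{"fn": "arm_command", "kwargs": {
  "series": [
    [[0,0,0,0.05],[0,0,0,0.1],[0,0,0,0.14],[0,0,0,0.14],[0,0,0,0.14],[0,0,0,0.14],[0,0,0,0.14],[0,0,0,0.14],[0,0,0,0.14],[0,0,0,0.14]]
  ]
}}

```text
t: 19.5
tcp_pos: [0.4778, -0.1716, 0.2499]
tool_rot: [0.066, 0.704, -0.065, 0.704]
force: [0.2, 1.4, -2.6]
finger_gap: 0.537
```

{"fn": "arm_command", "kwargs": {
  "series": [
    [[0,0,0,0.14],[0,0,0,0.1],[0,0,0,0.05],[0,0,0,0],[0,0,0,0]]
  ]
}}

```text
t: 20.0
tcp_pos: [0.4778, -0.1717, 0.2498]
tool_rot: [0.164, 0.688, -0.164, 0.688]
force: [0.3, -0.1, -1.1]
finger_gap: 0.535
```

Run:
```python
import sys;sys.argv=["",65,.021]
exec(open("fin.py").read())
a=np.mean([snapshot("scene").astype(float) for _ in range(4)],0)[:,:,::-1].astype(np.uint8)
cv2.imwrite("pics/scene11.png",a)
for n,v in pts.items():print(n,v,proj("scene",v),proj("top",v))
# crop upscaled with brightness; grid ticks for pixel reading
x0,y0=110,130;g=np.clip(a[y0:250,x0:250].astype(float)*1.8+10,0,255).astype(np.uint8);g=cv2.resize(g,None,fx=5,fy=5,interpolation=cv2.INTER_CUBIC)
for i in range(0,140,20):cv2.putText(g,str(x0+i),(i*5,8),0,.3,(0,0,255),1);cv2.line(g,(i*5,10),(i*5,16),(0,0,255),1)
for i in range(0,120,20):cv2.putText(g,str(y0+i),(0,i*5+4),0,.3,(0,0,255),1)
cv2.imwrite("pics/v12.png",g)
go(.478-.0058*Xs[0],-.187-.0058*Xs[1],.221)
```

```text
win [ 0.476  -0.1752  0.2119] los [-0. -0. -1.] dist 0.14791645240182938 hit-label mm [-2.0059 11.7899  0.    ]
grip bottom c [ 0.4175 -0.2908  0.2177] [[140.8094 199.6844]] [[318.7288 225.3335]]
bot front [ 0.4208 -0.2842  0.2018] [[145.0663 202.09  ]] [[316.2371 224.8344]]
bot rear [ 0.4141 -0.2974  0.2336] [[136.4161 197.2011]] [[321.2786 225.8441]]
window [ 0.476  -0.1752  0.2119] [[189.314  185.9778]] [[287.1049 209.4035]]
head [ 0.4759 -0.1755  0.267 ] [[186.3682 173.6032]] [[288.4539 207.2962]]
t 20.2 tcp [ 0.4777 -0.1718  0.2498] yaw z -26.91 x [ 0. -0. -1.] shift mm tool [28.8 -7.6  7.2] F [-0.6  0.4 -2.4] gap 0.532 q [-0.57  0.35  1.7   0.    1.09 -0.1 ]
```

View pics/v12.png

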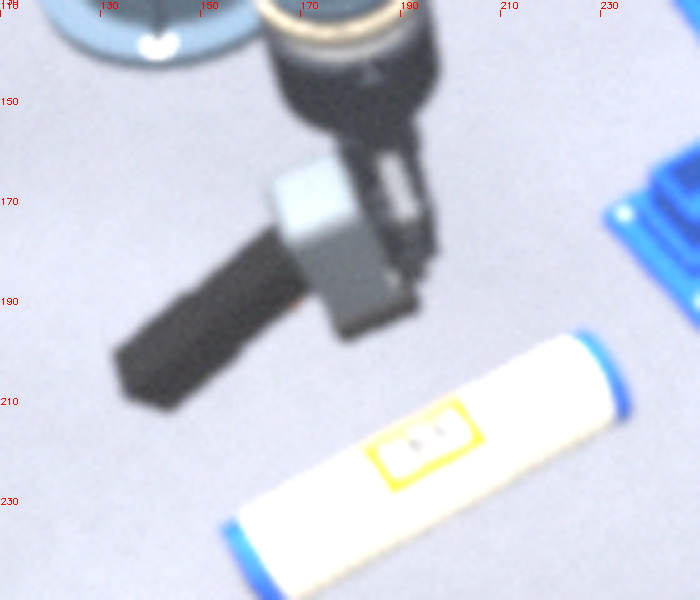

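```bash
cat > ang.py <<'E'
import sys
for th in(42,46,50,54,58,62,65):
    sys.argv=["",th,.021];import io,contextlib
    with contextlib.redirect_stdout(io.StringIO()): exec(open("fin.py").read())
    a,b=proj("scene",[w(0,0,0),w(0,0,.1)]);e,f=proj("scene",[w(-.01,0,.138)-.04*los,w(-.01,0,.138)+.04*los])
    bc=proj("scene",[w(x,y,0) for x in(-.0175,.0175) for y in(-.0165,.0165)])
    print(th,"grip dir",np.degrees(np.arctan2(*(b-a)[::-1])).round(1),"case dir",np.degrees(np.arctan2(*(f-e)[::-1])).round(1),"bottom corners",bc.round(0).tolist(),"case end",e.round(0),f.round(0))
E
python3 ang.py
python3 -c "
import numpy as np
for d in((31.4,-24.4),(26,-21),(9,20),(11.6,19)):print(np.degrees(np.arctan2(d[1],d[0])))"
```

```text
42.0 grip dir -50.0 case dir 41.2 bottom corners [[161.0, 202.0], [163.0, 211.0], [149.0, 200.0], [152.0, 210.0]] case end [179. 167.] [195. 180.]
46.0 grip dir -46.6 case dir 46.9 bottom corners [[157.0, 201.0], [160.0, 211.0], [147.0, 199.0], [149.0, 209.0]] case end [180. 166.] [194. 181.]
50.0 grip dir -43.4 case dir 53.0 bottom corners [[154.0, 201.0], [157.0, 210.0], [144.0, 198.0], [147.0, 208.0]] case end [181. 165.] [193. 181.]
54.0 grip dir -40.3 case dir 59.2 bottom corners [[151.0, 200.0], [154.0, 210.0], [141.0, 197.0], [144.0, 207.0]] case end [181. 165.] [191. 182.]
58.0 grip dir -37.4 case dir 65.7 bottom corners [[148.0, 199.0], [151.0, 209.0], [139.0, 195.0], [142.0, 205.0]] case end [182. 164.] [190. 182.]
62.0 grip dir -34.6 case dir 72.2 bottom corners [[146.0, 198.0], [148.0, 208.0], [137.0, 193.0], [139.0, 204.0]] case end [183. 164.] [189. 183.]
65.0 grip dir -32.5 case dir 77.1 bottom corners [[144.0, 197.0], [146.0, 207.0], [135.0, 192.0], [138.0, 202.0]] case end [184. 164.] [188. 183.]
-37.84970981969243
-38.927543592792304
65.77225468204583
58.59483633407498
```

```bash
cat > fit.py <<'E'
from h import *
from scipy.optimize import least_squares
from station import status
np.set_printoptions(precision=4,suppress=True)
c25,s25=np.cos(np.radians(25)),np.sin(np.radians(25))
L=np.array([-c25,-s25]);U=np.array([-s25,c25]);H=np.array([-.010,.138])
box=lambda f,u,y:(*(H+f*L+u*U),y)
def model(p,s):
    th,px,pz=p;M=R.from_quat(s["tool_rot"]).as_matrix();X=-M[:,1]*[1,1,0];Y=M[:,2];Z=np.array([0,0,1.]);t=np.radians(th)
    ax=np.cos(t)*X+np.sin(t)*Z;az=-np.sin(t)*X+np.cos(t)*Z;P=s["tcp_pos"]+[0,0,.021]
    return lambda q:P+ax*(q[0]-px)+Y*q[1+1]+az*(q[1]-pz) , -(c25*ax+s25*az), X, Y
E
cat > run.py <<'E'
from fit import *
s=status.sense()
obs=[((.0175,0,-.0165),(133,200.4)),((.0175,0,.0165),(135,209)),((-.0175,0,.0165),(144,212)),
 (box(-.04,-.022,.024),(169,178)),(box(-.04,-.022,-.024),(163.6,167)),(box(.04,-.022,.024),(177,196))]
def f(p,k=slice(None)):
    w=model(p,s)[0];return np.concatenate([proj("scene",w(q))[0]-o for q,o in obs[k]])
r=least_squares(f,[57,-.008,.143]);print("theta,px,pz",r.x,"res",r.fun.round(1))
r3=least_squares(lambda p:f(p[:3])+np.tile(p[3:],6),[57,-.008,.143,0,0]);print("with px offset",r3.x,r3.fun.round(1))
w,los,X,Y=model(r.x,s);win=w((-.06,.115,0));lab=np.array([.478,-.187,.064])
print("win",win,"los",los,"down",np.degrees(np.arcsin(-los[2])))
want=lab-.12*los;d=want-win;print("tcp target",s["tcp_pos"]+d);go(*(s["tcp_pos"]+d))
print("win proj",proj("scene",win),"want",want)
E
python3 run.py
```

```text
theta,px,pz [57.3968 -0.0129  0.165 ] res [-0.9 -1.  -0.3  0.4  0.6  1.  -0.4  1.6  0.1 -2.   1.   0.3]
with px offset [ 54.9867   0.062    0.0815 -43.164    9.1588] [-0.6 -0.7  0.6  0.2  0.3  0.6  0.3  1.5 -0.1 -1.3 -0.5 -0.3]
win [ 0.4701 -0.1867  0.2041] los [ 0.0599  0.118  -0.9912] down 82.3967646187646
tcp target [ 0.4784 -0.1862  0.2286]
t 20.2 tcp [ 0.4777 -0.1718  0.2498] yaw z -26.91 x [ 0. -0. -1.] shift mm tool [ 21.2 -12.5   7.2] F [-0.6  0.4 -2.4] gap 0.532 q [-0.57  0.35  1.7   0.    1.09 -0.1 ]
win proj [[185.0407 189.0604]] want [ 0.4708 -0.2012  0.1829]
```

{"fn": "arm_command", "kwargs": {
  "series": [
    [[2,-1.5,1,0],[4,-2,1.2,0],[5,-3,2,0],[5,-3,2,0],[3,-2,1,0],[2,-1,0,0],[0,0,0,0],[0,0,0,0],[0,0,0,0]]
  ]
}}

```text
t: 21.1
tcp_pos: [0.4785, -0.1862, 0.2289]
tool_rot: [0.165, 0.688, -0.165, 0.688]
force: [1.0, -0.4, -2.0]
finger_gap: 0.531
```

Run:
```python
from fit import *
from station import snapshot
go(.4784,-.1862,.2286)
s=status.sense();p=[57.4,-.0129,.165];w,los,X,Y=model(p,s);win=w((-.06,.115,0));lab=np.array([.478,-.187,.064])
q=win+los*((lab[2]-win[2])/los[2]);print("win",win,"dist",np.linalg.norm(win-lab),"miss mm",(q-lab)*1000)
ref=cv2.imread("pics/scene11.png");a=np.mean([snapshot("scene").astype(float) for _ in range(4)],0)[:,:,::-1].astype(np.uint8);cv2.imwrite("pics/scene12.png",a)
s0=dict(s);s0["tcp_pos"]=np.array([.4777,-.1718,.2498]);w0=model(p,s0)[0]
T=lambda b:ref[b[1]:b[3],b[0]:b[2]]
for nm,b,pt in(("grip end",(126,192,160,218),(0,0,0)),("case",(160,158,184,200),(-.01,.138,0)),("finger",(186,160,200,190),None)):
    r=cv2.matchTemplate(a,T(b),cv2.TM_CCOEFF_NORMED);_,v,_,l=cv2.minMaxLoc(r)
    print(nm,"moved px",l[0]-b[0],l[1]-b[1],round(v,2),"expected",(proj("scene",w(pt))-proj("scene",w0(pt))) if pt else "")
h=lambda im:[(n,c[6:],c[5]) for n,lo,hi in(("yel",(15,100,90),(35,255,255)),("blue",(105,150,90),(125,255,255))) for c in comps(im,lo,hi,6)[2] if 140<c[1]<290 and 190<c[2]<280]
print(h(cv2.imread("pics/scene4.png")));print(h(a))
```

```text
t 21.1 tcp [ 0.4785 -0.1862  0.2289] yaw z -26.92 x [ 0. -0. -1.] shift mm tool [ 0.3 -0.1 -0.1] F [ 1.  -0.4 -2. ] gap 0.531 q [-0.59  0.38  1.71  0.    1.05 -0.12]
win [ 0.4709 -0.2011  0.1833] dist 0.12034477405033361 miss mm [0.1027 0.0825 0.    ]
grip end moved px -2 8 1.0 expected [[-2.1003  7.7002]]
case moved px -3 8 0.99 expected [[-2.675   8.3031]]
finger moved px -3 9 0.99 expected 
[('yel', (np.float64(194.9), np.float64(219.7)), np.int32(147)), ('blue', (np.float64(230.6), np.float64(202.6)), np.int32(34)), ('blue', (np.float64(160.0), np.float64(242.5)), np.int32(61)), ('blue', (np.float64(273.9), np.float64(264.9)), np.int32(226))]
[('yel', (np.float64(195.0), np.float64(219.6)), np.int32(147)), ('blue', (np.float64(230.4), np.float64(202.4)), np.int32(35)), ('blue', (np.float64(160.0), np.float64(242.5)), np.int32(61)), ('blue', (np.float64(273.9), np.float64(264.9)), np.int32(226))]
```

Run:
```python
from fit import *
s={"tcp_pos":np.array([.4767,-.1708,.2490]),"tool_rot":np.array([-0.365,.605,.367,.604])}
for p in([57.4,-.0129,.165],[65,-.0083,.1435],[57.4,-.0083,.1435]):
    w=model(p,s)[0];P=[w((x,0,y)) for x in(-.0175,.0175) for y in(-.0165,.0165)]
    print(p,"top",proj("top",P).round(1).tolist(),"scene",proj("scene",P).round(1).tolist())
for n,(x0,x1,y0,y1) in(("top",(280,325,165,200)),("scene",(180,232,195,255))):
    b=cv2.imread(f"pics/{n}10.png");v=b.max(2)[y0:y1,x0:x1];print(n,x0,y0)
    for r in v[::2,::2]:print(" ".join(f"{int(k):3d}" for k in r))
```

```text
[57.4, -0.0129, 0.165] top [[305.3, 181.6], [297.7, 177.7], [308.5, 175.7], [300.8, 171.7]] scene [[200.9, 235.8], [213.2, 231.7], [201.8, 236.7], [214.6, 232.5]]
[65, -0.0083, 0.1435] top [[304.8, 182.6], [297.1, 178.6], [307.7, 177.4], [299.8, 173.3]] scene [[198.7, 228.0], [211.2, 223.9], [199.0, 226.8], [212.0, 222.6]]
[57.4, -0.0083, 0.1435] top [[303.1, 185.8], [295.4, 181.8], [306.3, 179.9], [298.5, 175.9]] scene [[198.2, 227.6], [210.5, 223.7], [199.1, 228.3], [211.8, 224.1]]
top 280 165
122 122 122 122 122 122 122 123 124 124 123 123 124 124 123 125 126 125 125 126 125 125 124
120 121 121 122 121 122 122 122 123 123 123 123 123 122 122 123 125 124 124 124 124 125 125
121 122 121 118 118 120 122 122 122 122 122 123 123 123 122 123 124 124 124 125 124 124 124
122 121 111  90  96 115 121 122 123 122 114 107 118 122 123 124 124 124 125 126 124 124 124
122 107  88  88  78  88 117 121 121 120  78  42  72 106 121 124 124 124 125 126 125 124 125
113  87 101 100  88  77  96 112 119 106  42  24  26  44  94 122 123 122 123 124 124 125 125
 88 100 105 103  81  83  80  81 100  70  25  23
[... 3490 characters left out ...]
 132 132 132 132 132 132 131 131 132 133 132 131 133 132 133 132 132 132 131
128 120 124 134 132 131 132 132 131 132 133 132 132 133 130 132 131 132 132 132 131 131 131 132 131 130
123 128 130 134 132 130 131 131 130 130 130 133 132 132 131 133 132 132 130 130 131 132 132 132 134 129
129 132 131 134 130 132 131 130 131 132 130 131 132 131 130 131 132 129 130 129 130 131 130 131 130 131
132 132 132 131 130 131 131 130 130 130 131 129 130 128 131 130 132 132 132 129 130 131 130 130 131 130
132 132 130 130 130 134 130 131 130 131 130 129 130 128 129 129 131 131 130 130 130 129 129 132 130 130
132 131 132 131 131 130 131 130 130 130 130 130 131 130 130 129 129 130 129 130 130 128 130 130 132 130
```

The pose fit predicted the grip's end in the earlier, independent pictures. It gave top px (301,172) and (308,176) and scene px (201,236) and (213,232), and the pictures show it within about 3 px of those. I'm handing in.

```bash
python3 -c "
from station import ticket,status
print(ticket.sign_off());s=status.sense();print(s['t'],s['tcp_pos'],s['force'],s['finger_gap'])"
```

```text
the job is handed in; nothing more can be done
None
the job is handed in; nothing more can be done
```

The job is handed in: the cartridge lies with its label on top, and the scanner is held in the air aimed at the label's middle from about 12 cm. The clock read about 21 s of the 62 s allowed.

**What I did**
- **Cartridge:** I rolled it about 55 mm towards the robot between the open fingers, without lifting it.
- **Scanner:** I drew it straight up out of the black cradle. The arm cannot tilt the tool, so I pitched the scanner inside the pads by levering its grip over the socket's rear lip.

**Last checks**
- **Label:** both views put its middle within a few degrees of straight up.
- **Aim:** the line of sight points about 82° down, and the window is 120 mm from the label. The fitted line crosses the label within about 1 mm, but I estimate the real error at several mm.
- **Fit:** two earlier pictures agreed with the fitted scanner pose to within about 3 px.
- **Still standing:** in the last scene picture the cartridge and the cap had not moved, and the scanner held steady in the grip. I did not measure the jug and the bucket again; the arm was kept clear of both.

**What disagreed**
- **Pitch:** the lever geometry predicted 65°, but the fit gives 57°. I corrected the aim for this by position and did not pitch it again.
- **Slip:** the scanner slid about 2 cm in the pads during the levering, so it is held near the top edge of the head case. I raised the grip to 100 N.

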